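# Set the drying box's vent stay to its middle hole

## Robot

A 7-joint arm with a two-finger parallel gripper is mounted at the origin on a cart in front of the work surface, level with it; the furniture and walls round the work are solid. World frame = base frame: x ahead of the robot, y to its left, z up, the work surface at z = 0. Lengths are in m, angles in rad, forces in N, time in s.
With the tool pointing down it reaches from about 0.4 to 0.875 m from the base axis. Payload 19.3 kg.
Tool frame: the origin (TCP) lies at the very end of the fingers, on their centre line; the grasp point (between the pads) lies bot.pinch_z behind it (bot.pinch_z is the distance from the TCP to the grasp point, in m); z points along the fingers, y is the line along which they close (so a half turn about z gives the same grasp; the last joint's range is limited). The gripper opens to 85 mm and grips with 20 to 120 N. Pads are 22 mm wide; open, the fingers measure 114 mm over their backs; the gripper's body (76 mm by 85 mm) begins 54 mm behind the grasp point. The pads swing forward as they close: fully open they stand 13 mm farther back than shut.
Start: joints at [1.057, 0.521, -0.036, 1.599, 0.021, 1.021, -0.113], TCP at [0.268, -0.564, 0.231] pointing down, gripper open.
Joint ranges: [-2.91, 2.91], [-0.3, 2.13], [-1.5, 1.42], [0.17, 2.43], [-1.26, 4.41], [0.16, 1.93], [-2.52, 2.52]. Speed limits (rad/s): [1.89, 1.89, 2.39, 2.39, 3.01, 3.01, 3.01].

## Interface

Orientations are given as [roll, pitch, yaw] about the fixed x, y, z axes, in that order (R = Rz(yaw) Ry(pitch) Rx(roll)).
In Python, from workcell import bot, grab_frame, ticket gives the robot as it stands.
- The arm moves only by the tool arm_command, never from a script. Its argument "commands" is a list of rows, each a list of 3 entries, a list of its own where there are three numbers: the shift along the world's x, y, z in mm, then the turn about the world's z in rad, then the gripper command: -1 is fully open, 1 is shut, values between are in proportion. In form: [[[tx, ty, tz], roll, fingers], ...]. A call has 1 to 20 rows; each row shifts and turns the commanded pose from where the row before left it; what a row does not reach is not made up. A row lasts 1/10 s, in which the tool goes at most 50 mm and 8.59 degrees, less where a joint would pass 70% of its speed; a pose out of reach is approached as far as the arm can. A call with a gripper value outside its range is refused whole. The fingers move at their own pace and stop on an object; "newtons" is the grip in N (left out, the last holds). Time passes only in rows, so rows that do not move let the fingers close. It gives the time, the measured TCP pose, the force, the opening and the grip force at its end, in the units of the state.
- bot.observe(): the state, without advancing time (a new reading comes with each control period).
- grab_frame(name): name is "scene" or "top" or "wrist"; returns a dict with "image" (420x560x3 uint8, red, green, blue), "vertical_fov" (degrees; the focal length in pixels is half the picture's height over the tangent of half this angle, whatever the lens; pixels are square), "cx", "cy" (the principal point, pixels), "R" (3x3) and "t" (3): a world point X has camera coordinates R X + t. Camera axes: x right, y down, z forward; pixel columns grow to the right and rows downward; lengths in m; the calibration is good to about 2 mm. The wrist camera is an equidistant fisheye: a pixel r from the principal point sees the ray r / f radians off the axis. A picture is of the moment at which its call begins. There is no depth.
- ticket.job_done(): hands the job in; it is judged then, once.
The state is a dict: "clock": time; "qpos": joint angles; "qd": joint speeds; "joint_efforts": joint torques, N m; "position": TCP position; "tool_rot": TCP orientation; "force": force on the tool from outside, world axes, zero at the start; "moment": the same for the moment, N m; "grip_width": finger opening in m; "finger_force": force on a finger pad.
Only numpy, scipy, OpenCV 4.12 (cv2) and the standard library are available. Lean on these libraries where they do the work, as an engineer would, in place of code of your own. Each camera call takes 0.05 s, during which the arm holds its last target. There are 200 camera calls.

## Task

Open the drying box's vent door part way: take the flat stay bar on top of the box by its knob, lift it off the pin, draw it towards the front so that the door opens, and drop the middle one of its three round holes over the pin. The stay must end fully down, flat on the box, and be let go; feel for the pin and do not force the bar down on it, and leave the other things where they stand.

Things in the scene. Friction and masses are not known exactly. Their poses are not given: they have to be found in the camera images.
- box: grey sheet-metal drying box standing fixed on the table, 270 mm deep (x), 300 mm wide (y), top at z = 120 mm. Origin: on the table below the middle of its front edge; x points to its back, y to its left, z up. Its vent door closes the front
- door (a joint): opening angle of the vent door, 0 shut, at most 1.0 rad. Its upright hinge line is at box x = -10 mm, y = +140 mm; it swings out to box -x. A weak spring pulls it shut (1 to 1.5 N at the stay's pivot), so it falls shut if the stay is off the pin and let go
- pin_place (a point): on the box top at box x = 75, y = -60 mm: middle of the slot in which the upright steel pin is clamped. Pin: 9 mm thick, 9 mm tall, its tip only slightly bevelled (7 mm across). It stands up to 14 mm before or behind this point along box x (y is exact); this shift is not measured: see or feel it. It stays put in the work; its tip shows in the stay's slot at the start
- stay: the stay: flat steel bar 28 mm wide, 5 mm thick, 0.16 kg, lying flat on the box top. Origin: its door pivot, underside; x along the bar to the knob, z up. Along x: slot 40 x 11 mm at 85 mm (over the pin at the start, door shut), round 11 mm holes at 125, 160, 195 mm, knob at 235 mm. The pivot, 200 mm from the door's hinge line, turns every way: the bar swings sideways and tips up freely
- knob (a point): centre of the grip on the stay's upright round knob: 18 mm thick, its top 14 mm above this point, the bar's upper face 26 mm below it. 235 mm from the pivot along the bar; with the bar flat this point is 151 mm above the table. Axes as stay
- middle_hole (a point): centre of the middle round hole, on the bar's underside, 160 mm from the pivot and 75 mm from the knob; 120 mm above the table when the bar lies flat. Axes as stay
- jar: bystander: small ink jar, 55 mm, standing on the box top
- tape: bystander: roll of masking tape, 104 mm across, 25 mm high, lying on the box top
- cup_a: bystander: paper ink cup, 120 mm high, on the table to the right
- cup_b: bystander: paper ink cup, 106 mm high, on the table to the right
- cup_c: bystander: paper ink cup, 109 mm high, on the table to the left
- tub: bystander: dark ink tub with a lid, 108 mm high, on the table to the left

How it is judged:
By the outcome, as a careful person would: the job done as asked, in the order asked, and still so for the second after the job is handed in, with the robot touching nothing.
It also fails if it takes over 64 s, if anything falls off the work surface, if the arm or the gripper's body presses on something with over 40 N, if the wrist force passes 120 N, or if a joint passes its speed limit or range.

## Working session

There is one attempt and no reset: what is moved stays moved. The work goes in short steps, Python scripts to look and compute and a tool call to move; the robot and the scene stay as the last step left them, time stands still between calls to the robot, and variables do not carry over. Pictures are saved under pics/ and viewed, at most 10 in all, crops included, and the job is handed in when it is done.

Besides the shell and the picture viewer there is one more tool, called after ">>>" as name([rows], argument=value, ...), one row to a line, values as JSON. arm_command: Moves the arm, as the interface text tells. Its arguments: {"type":"object","properties":{"commands":{"type":"array"},"newtons":{"type":"number"}},"required":["commands"]}

```bash
ls; mkdir -p pics; cat > h.py <<'E'
import numpy as np, cv2
from workcell import bot, grab_frame, ticket
def f(fr): return 210/np.tan(np.radians(fr["vertical_fov"])/2)
def ray(fr,u,v,fish=False):
    F=f(fr); a=np.array([(u-fr["cx"])/F,(v-fr["cy"])/F])
    if fish:
        r=np.hypot(*a); d=np.array([*(a/r*np.sin(r)),np.cos(r)]) if r>1e-9 else np.array([0,0,1.])
    else: d=np.array([*a,1.])
    R=np.array(fr["R"]); return -R.T@np.array(fr["t"]), R.T@d/np.linalg.norm(d)
def onz(fr,u,v,z,fish=False):
    c,d=ray(fr,u,v,fish); return c+d*(z-c[2])/d[2]
def tri(rs):
    A=sum(np.eye(3)-np.outer(d,d) for c,d in rs); b=sum((np.eye(3)-np.outer(d,d))@c for c,d in rs)
    return np.linalg.solve(A,b)
def proj(fr,X,fish=False):
    p=np.array(fr["R"])@X+np.array(fr["t"]);F=f(fr)
    if fish:
        r=np.hypot(p[0],p[1]);th=np.arctan2(r,p[2]);return fr["cx"]+F*th*p[0]/r,fr["cy"]+F*th*p[1]/r
    return fr["cx"]+F*p[0]/p[2],fr["cy"]+F*p[1]/p[2]
import pickle
def save(n,tag):
    fr=grab_frame(n); cv2.imwrite(f"pics/{tag}.png",fr["image"][:,:,::-1]); pickle.dump(fr,open(f"pics/{tag}.pkl","wb")); return fr
def load(tag): return pickle.load(open(f"pics/{tag}.pkl","rb"))
E
python3 - <<'E'
from h import *
np.set_printoptions(precision=4,suppress=True)
for n in("scene","top","wrist"):
    fr=save(n,n+"0"); print(n,fr["vertical_fov"],fr["cx"],fr["cy"],-np.array(fr["R"]).T@fr["t"]); print(np.array(fr["R"]))
print(bot.pinch_z, bot.observe())
E
```

```text
pics
scene 46.41987802379801 280.1316462681411 209.5854068374821 [-0.5219  0.9022  1.0146]
[[-0.6576 -0.7534  0.0056]
 [-0.4054  0.3476 -0.8455]
 [ 0.635  -0.5582 -0.534 ]]
top 45.50408296018724 275.0991371222324 209.0661640063827 [ 0.3596 -0.0164  1.4966]
[[ 0.0132 -0.9999  0.0062]
 [-0.9907 -0.0139 -0.1355]
 [ 0.1356 -0.0043 -0.9908]]
wrist 65.70646984690485 279.1940010261193 209.29667460183794 [ 0.3274 -0.5371  0.3728]
[[ 0.43   -0.9028 -0.0016]
 [-0.8718 -0.4156  0.2593]
 [-0.2348 -0.1101 -0.9658]]
0.0187 {'clock': 0.15, 'qpos': array([ 1.0568,  0.5219, -0.0363,  1.5998,  0.0212,  1.0211, -0.1128]), 'qd': array([-0.    , -0.0016, -0.0002, -0.    ,  0.0001, -0.0004, -0.0013]), 'joint_efforts': array([  0.0023, -92.7382,   1.9808, -37.0045,   0.0181,   0.0065,
         0.0001]), 'position': array([ 0.2682, -0.5643,  0.2309]), 'tool_rot': array([-3.1408,  0.    ,  0.4437]), 'force': array([ 0.3335, -0.5617,  0.3071]), 'moment': array([-0.0207,  0.0403, -0.0635]), 'finger_force': 0.0, 'grip_width': 0.08516653723276185}
```

```bash
python3 -c "
import cv2,numpy as np
a=cv2.imread('pics/scene0.png');b=cv2.imread('pics/top0.png')
cv2.imwrite('pics/top0v.png',cv2.resize(b,(784,588),interpolation=cv2.INTER_CUBIC))"
```

```text
(no output)
```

View pics/top0v.png

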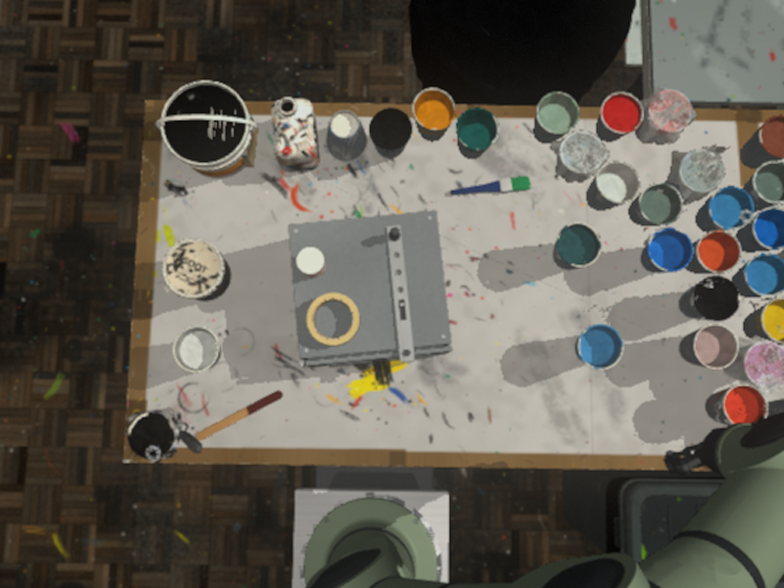

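View pics/scene0.png

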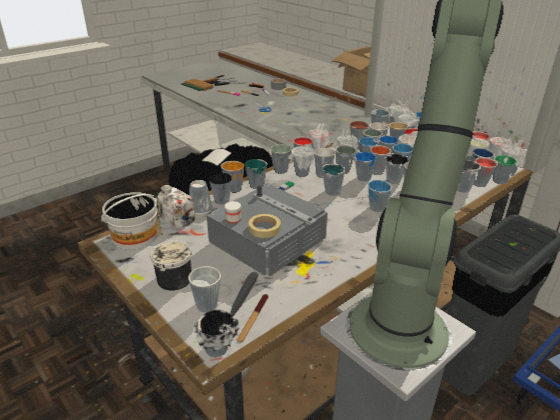

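The top view shows the box with corners at about (290,224), (437,211), (451,352), (300,364) in the 1.4x picture. The knob is at (394,233), the slot at (402,309), the jar at (310,261) and the tape at (333,319). The bar lies along the box's right side, and the door is on the robot's side.

```bash
python3 - <<'E'
from h import *
np.set_printoptions(precision=4,suppress=True)
fr=load("top0")
P={}
for n,u,v,z in [("BL",290,224,.12),("BR",437,211,.12),("FR",451,352,.12),("FL",300,364,.12),("knobtop",393.5,233,.165),("slot",402.5,309,.125),("jar",310,261,.175),("tape",333,319,.145),("barend",405,358,.125)]:
    P[n]=onz(fr,u/1.4,v/1.4,z); print(n,P[n])
for a,b in(("BL","BR"),("FL","FR"),("FL","BL"),("FR","BR")):
    d=P[b]-P[a]; print(a,b,np.linalg.norm(d),np.degrees(np.arctan2(d[1],d[0])))
im=fr["image"]
c=im[140:270,195:335]; cv2.imwrite("pics/topc.png",cv2.resize(c[:,:,::-1],None,fx=4.6,fy=4.6,interpolation=cv2.INTER_CUBIC))
E
```

```text
BL [0.6845 0.1704 0.12  ]
BR [ 0.7156 -0.1247  0.12  ]
FR [ 0.4325 -0.1531  0.12  ]
FL [0.4051 0.142  0.12  ]
knobtop [ 0.659  -0.0369  0.165 ]
slot [ 0.5154 -0.057   0.125 ]
jar [0.5997 0.1224 0.175 ]
tape [0.4918 0.0779 0.145 ]
barend [ 0.4193 -0.0628  0.125 ]
BL BR 0.29671801929126274 -83.97776643470343
FL FR 0.29635431563441006 -84.69919564540501
FL BL 0.28080739966429674 5.793994142744959
FR BR 0.2845405480150693 5.71902116748405
```

View pics/topc.png

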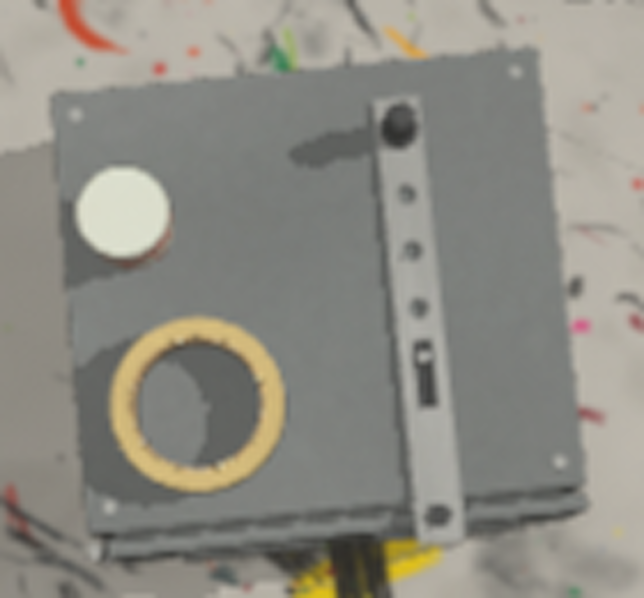

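The crop shows the pin tip as a bright dot at crop (424,354), near the knob-side end of the slot. The knob is at (398,122), the middle hole at (412,250) and the pivot at (438,514). I'll move the wrist camera over it.

>>> arm_command([
  [[20,34,7],-0.1,-1],
  [[20,34,7],-0.1,-1],
  [[20,34,7],-0.1,-1],
  [[20,34,7],-0.044,-1],
  [[20,34,7],0,-1],
  [[20,34,7],0,-1],
  [[20,34,7],0,-1],
  [[20,34,7],0,-1],
  [[20,34,7],0,-1],
  [[20,34,7],0,-1],
  [[20,34,0],0,-1],
  [[20,34,0],0,-1],
  [[20,34,0],0,-1],
  [[20,34,0],0,-1],
  [[20,34,0],0,-1],
  [[0,0,0],0,-1],
  [[0,0,0],0,-1],
])

```text
clock: 1.85
position: [0.5683, -0.0538, 0.3008]
tool_rot: [-3.141, 0.001, 0.101]
force: [-0.7, -0.3, 0.1]
grip_width: 0.0856
finger_force: 0.0
```

```bash
python3 - <<'E'
from h import *
np.set_printoptions(precision=4,suppress=True)
fr=save("wrist","w1"); o=bot.observe(); print(o["clock"],o["position"],o["tool_rot"],o["force"])
cv2.imwrite("pics/w1v.png",cv2.resize(fr["image"][:,:,::-1],(784,588),interpolation=cv2.INTER_CUBIC))
E
```

```text
1.9 [ 0.568  -0.0549  0.301 ] [3.1413 0.0008 0.0997] [-0.2509 -0.0013 -0.2467]
```

View pics/w1v.png

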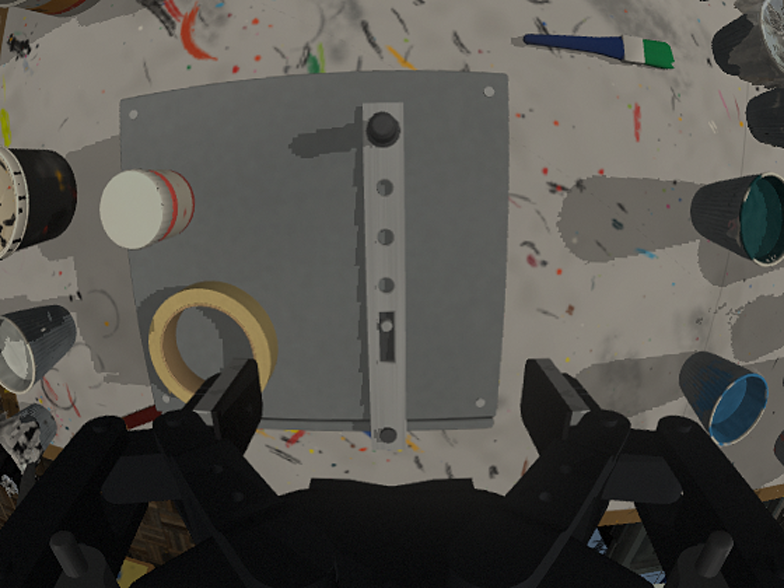

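The wrist view (1.4x) shows the knob top at (384,127), the holes at (385,187), (385,237) and (386,285), the slot at rows 311–362, the pin tip at (387,326) and the pivot at (388,436). I'll shift towards the knob and take a second view from there.

>>> arm_command([
  [[35,8,-15],0,-1],
  [[35,8,-15],0,-1],
  [[0,0,0],0,-1],
  [[0,0,0],0,-1],
])

```text
clock: 2.3
position: [0.6379, -0.0395, 0.2705]
tool_rot: [3.141, 0.002, 0.099]
force: [-0.2, 0.1, 0.2]
grip_width: 0.0856
finger_force: 0.0
```

```bash
python3 - <<'E'
from h import *
np.set_printoptions(precision=4,suppress=True)
fr=save("wrist","w2"); o=bot.observe(); print(o["clock"],o["position"],o["tool_rot"],o["force"])
cv2.imwrite("pics/w2v.png",cv2.resize(fr["image"][:,:,::-1],(784,588),interpolation=cv2.INTER_CUBIC))
E
```

```text
2.35 [ 0.6377 -0.0397  0.2713] [3.1412 0.0006 0.0983] [-0.0283  0.3735  1.4675]
```

View pics/w2v.png

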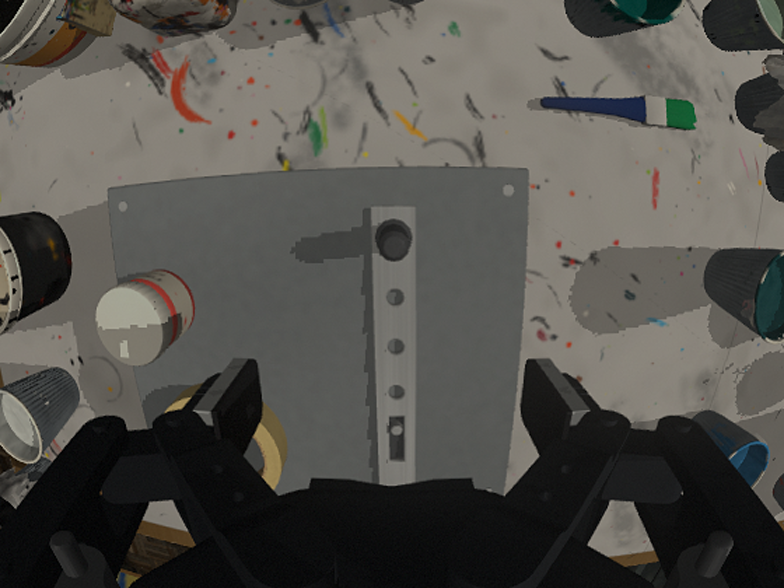

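The second view (1.4x) shows the knob top at about (395,243), the holes at (395,297), (396,346) and (396,392), and the pin tip at (396,430). Triangulating now.

```bash
python3 - <<'E'
from h import *
np.set_printoptions(precision=4,suppress=True)
a,b,t=load("w1"),load("w2"),load("top0")
s=1.4
q=lambda p:((p[0]+.5)/s-.5,(p[1]+.5)/s-.5)
tc=lambda p:((p[0]+.5)/4.6-.5+195,(p[1]+.5)/4.6-.5+140)
pts={"knobtop":((384,127),(395,243),(398,122),.165),"h195":((385,187),(395,297),(407,193),.125),"h160":((385,237),(396,346),(412,250),.125),"h125":((386,285),(396,392),(419,307),.125),"pin":((387,326),(396,430),(424,354),.129),
"screwBR":((488,91),(508,190),(516,71),.12),"screwBL":((133,114),(122,207),(76,115),.12)}
for n,(p1,p2,p3,z) in pts.items():
    r=[ray(a,*q(p1),True),ray(b,*q(p2),True),ray(t,*tc(p3))]
    print(n,"tri w",tri(r[:2]),"tri3",tri(r),"| plane",onz(a,*q(p1),z,True)[:2],onz(b,*q(p2),z,True)[:2],onz(t,*tc(p3),z)[:2])
print("slot ends",[onz(a,*q((388,y)),.125,True)[:2] for y in(311,362)],[onz(b,*q((396,y)),.125,True)[:2] for y in(417,461)])
print("pivot",onz(a,*q((388,436)),.127,True)[:2],onz(t,*tc((438,514)),.127)[:2])
E
```

```text
knobtop tri w [ 0.6629 -0.0403  0.1493] tri3 [ 0.663  -0.0393  0.1497] | plane [ 0.6614 -0.0408] [ 0.6653 -0.0398] [ 0.6598 -0.037 ]
h195 tri w [ 0.6236 -0.0445  0.1249] tri3 [ 0.6242 -0.0442  0.1277] | plane [ 0.6236 -0.0446] [ 0.6236 -0.0444] [ 0.625  -0.0436]
h160 tri w [ 0.5884 -0.0484  0.1226] tri3 [ 0.5895 -0.0479  0.1265] | plane [ 0.5886 -0.0482] [ 0.5893 -0.0486] [ 0.59  -0.047]
h125 tri w [ 0.5538 -0.0523  0.124 ] tri3 [ 0.5549 -0.052   0.1267] | plane [ 0.5541 -0.0523] [ 0.5543 -0.0522] [ 0.5553 -0.0516]
pin tri w [ 0.5236 -0.0557  0.1266] tri3 [ 0.5259 -0.0552  0.1312] | plane [ 0.5245 -0.056 ] [ 0.525  -0.0552] [ 0.5264 -0.0548]
screwBR tri w [ 0.7013 -0.1099  0.1211] tri3 [ 0.7013 -0.1093  0.124 ] | plane [ 0.7014 -0.1098] [ 0.7014 -0.1105] [ 0.7029 -0.1096]
screwBL tri w [0.67   0.1559 0.1239] tri3 [0.6704 0.1581 0.1209] | plane [0.6705 0.1582] [0.6696 0.1586] [0.6714 0.1588]
slot ends [array([ 0.5347, -0.0557]), array([ 0.4943, -0.0598])] [array([ 0.5337, -0.0543]), array([ 0.4939, -0.0585])]
pivot [ 0.4289 -0.0663] [ 0.4311 -0.0641]
```

>>> arm_command([
  [[26,0,-25],0.01,-1],
  [[0,0,-25],0,-1],
  [[0,0,-25],0,-1],
  [[0,0,-25],0,-1],
  [[0,0,-20],0,-1],
  [[0,0,-15],0,-1],
  [[0,0,0],0,-1],
  [[0,0,0],0,-1],
  [[0,0,0],0,-1],
], newtons=30)

```text
clock: 3.25
position: [0.6649, -0.0387, 0.1377]
tool_rot: [3.141, -0.002, 0.109]
force: [0.3, -0.2, -0.1]
grip_width: 0.0853
finger_force: 0.0
```

>>> arm_command([
  [[0,0,0],0,0.2],
  [[0,0,0],0,0.4],
  [[0,0,0],0,0.6],
  [[0,0,0],0,0.8],
  [[0,0,0],0,1],
  [[0,0,0],0,1],
  [[0,0,0],0,1],
  [[0,0,0],0,1],
], newtons=30)

```text
clock: 4.05
position: [0.6644, -0.0385, 0.1364]
tool_rot: [-3.142, -0.0, 0.11]
force: [-2.1, 1.0, 4.9]
grip_width: 0.0171
finger_force: 29.5
```

>>> arm_command([
  [[-1,0,5],0,1],
  [[-1,0,6],0,1],
  [[-1,0,6],0,1],
  [[-2,0,6],0,1],
  [[-2,-1,6],0,1],
  [[-1,0,5],0,1],
  [[0,0,0],0,1],
  [[0,0,0],0,1],
])

```text
clock: 4.85
position: [0.6564, -0.0395, 0.1704]
tool_rot: [-3.142, -0.0, 0.11]
force: [1.1, -0.9, -2.3]
grip_width: 0.0165
finger_force: 29.3
```

```bash
python3 - <<'E'
from h import *
np.set_printoptions(precision=4,suppress=True)
fr=save("wrist","w3"); o=bot.observe(); print(o["clock"],o["position"],o["force"],o["moment"])
cv2.imwrite("pics/w3v.png",cv2.resize(fr["image"][:,:,::-1],(784,588),interpolation=cv2.INTER_CUBIC))
E
```

```text
4.9 [ 0.6563 -0.0394  0.1702] [ 0.7546 -0.7793 -1.6693] [-0.0014 -0.4737  0.0042]
```

View pics/w3v.png

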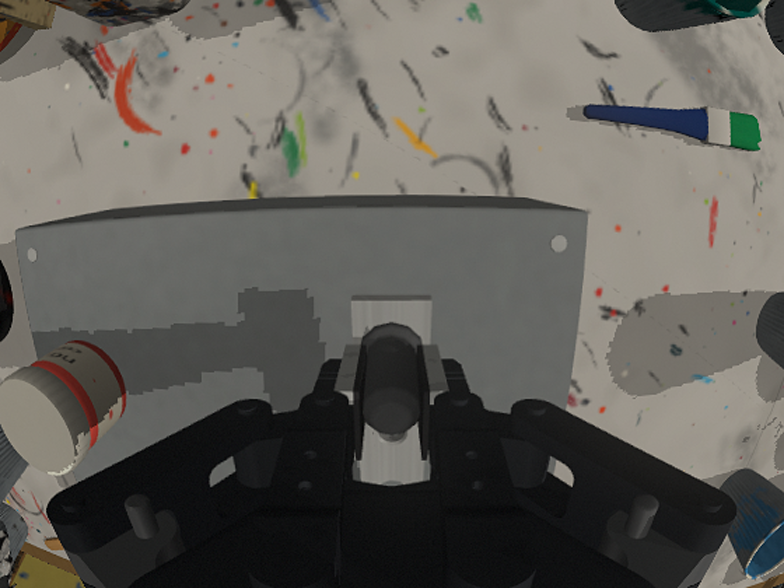

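The picture shows the knob held between the pads and the bar tipped up off the box. Force is low, so the bar is free. Next I draw it to the front.

>>> arm_command([
  [[-8,-1,0],-0.01,1],
  [[-10,-2,0],-0.01,1],
  [[-10,-2,0],-0.01,1],
  [[-10,-2,0],-0.01,1],
  [[-10,-2,0],-0.01,1],
  [[-7,-2,0],-0.015,1],
  [[-3,0,0],0,1],
  [[0,0,-4],0,1],
  [[0,0,-4],0,1],
  [[0,0,-3],0,1],
  [[0,0,0],0,1],
  [[0,0,0],0,1],
])

```text
clock: 6.1
position: [0.5983, -0.0504, 0.1591]
tool_rot: [-3.141, 0.0, 0.045]
force: [1.0, -0.1, 0.2]
grip_width: 0.017
finger_force: 29.5
```

```bash
python3 - <<'E'
from h import *
np.set_printoptions(precision=4,suppress=True)
fr=save("top","t4"); o=bot.observe(); print(o["clock"],o["position"],o["tool_rot"],o["force"],o["moment"])
g=save("scene","s4")
A=cv2.resize(fr["image"][150:290,190:330],(560,560),interpolation=cv2.INTER_CUBIC)[:,:,::-1]
cv2.imwrite("pics/t4v.png",A)
E
```

```text
6.15 [ 0.5984 -0.0504  0.1592] [-3.1415  0.0002  0.0448] [ 0.8194 -0.3652  0.4668] [-0.0645  0.0034 -0.046 ]
```

View pics/t4v.png

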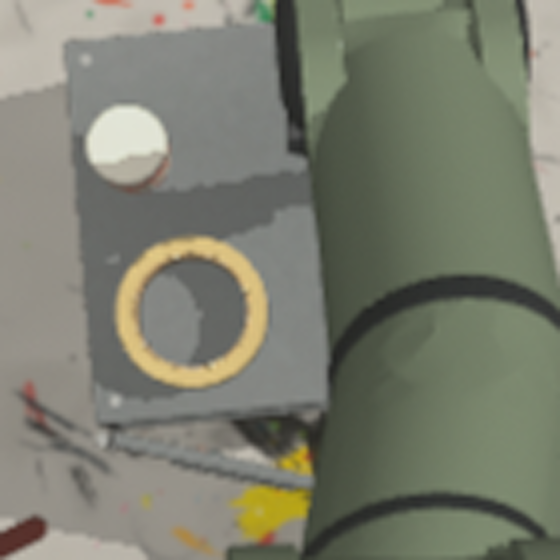

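The door stands open. The arm hides the bar from the top camera, so I'll lower slowly by feel.

>>> arm_command([
  [[0,0,-3],0,1],
  [[0,0,-3],0,1],
  [[0,0,-1],0,1],
  [[0,0,0],0,1],
  [[0,0,0],0,1],
])

```text
clock: 6.7
position: [0.5983, -0.0504, 0.1523]
tool_rot: [-3.142, 0.0, 0.045]
force: [0.9, -0.2, -0.1]
grip_width: 0.0169
finger_force: 29.5
```

>>> arm_command([
  [[0.2,0,-1],0,1],
  [[0.1,0,-1],0,1],
  [[0.1,0,-1],0,1],
  [[0,0,0],0,1],
  [[0,0,0],0,1],
])

```text
clock: 7.2
position: [0.5987, -0.0505, 0.1492]
tool_rot: [-3.142, 0.0, 0.045]
force: [1.5, -0.7, 0.5]
grip_width: 0.0169
finger_force: 29.5
```

>>> arm_command([
  [[0.2,0,-1],0,1],
  [[0.1,0,-1],0,1],
  [[0,0,0],0,1],
  [[0,0,0],0,1],
])

```text
clock: 7.6
position: [0.599, -0.0504, 0.1472]
tool_rot: [-3.142, 0.0, 0.045]
force: [-0.2, 0.5, 0.6]
grip_width: 0.0167
finger_force: 29.5
```

>>> arm_command([
  [[0.2,0,-1],0,1],
  [[0.1,0,-1],0,1],
  [[0,0,0],0,1],
  [[0,0,0],0,1],
])

```text
clock: 8.0
position: [0.5993, -0.0505, 0.1452]
tool_rot: [-3.142, 0.0, 0.045]
force: [1.2, 1.1, 0.4]
grip_width: 0.0171
finger_force: 29.5
```

>>> arm_command([
  [[0.2,0,-1],0,1],
  [[0.1,0,-1],0,1],
  [[0,0,0],0,1],
  [[0,0,0],0,1],
])

```text
clock: 8.4
position: [0.5996, -0.0505, 0.1433]
tool_rot: [-3.142, 0.0, 0.045]
force: [0.9, -0.3, 0.1]
grip_width: 0.017
finger_force: 29.5
```

No contact at 6 mm below the tip level, so the hole is over the pin. Continuing down.

>>> arm_command([
  [[0.2,0,-1],0,1],
  [[0.2,0,-1],0,1],
  [[0.1,0,-1],0,1],
  [[0,0,0],0,1],
  [[0,0,0],0,1],
])

```text
clock: 8.9
position: [0.6001, -0.0505, 0.1403]
tool_rot: [-3.142, 0.0, 0.045]
force: [0.9, 0.5, 0.4]
grip_width: 0.0165
finger_force: 29.5
```

>>> arm_command([
  [[0.2,0,-1],0,1],
  [[0.1,0,-1],0,1],
  [[0.1,0,-1],0,1],
  [[0,0,0],0,1],
  [[0,0,0],0,1],
])

```text
clock: 9.4
position: [0.6005, -0.0505, 0.1373]
tool_rot: [-3.142, 0.0, 0.045]
force: [1.5, -0.1, 0.2]
grip_width: 0.017
finger_force: 29.5
```

>>> arm_command([
  [[0,0,-0.6],0,1],
  [[0,0,-0.6],0,1],
  [[0,0,0],0,1],
  [[0,0,0],0,1],
])

```text
clock: 9.8
position: [0.6006, -0.0505, 0.1365]
tool_rot: [3.142, -0.0, 0.045]
force: [-1.0, 0.1, 7.5]
grip_width: 0.0169
finger_force: 30.2
```

The bar now touches the box top at the same height as when it lay flat at the start (0.1365). Releasing it and rising.

>>> arm_command([
  [[0,0,0.5],0,0.7],
  [[0,0,0],0,0.4],
  [[0,0,0],0,0],
  [[0,0,0],0,-0.5],
  [[0,0,0],0,-1],
  [[0,0,0],0,-1],
  [[0,0,0],0,-1],
  [[0,0,0],0,-1],
  [[0,0,15],0,-1],
  [[0,0,25],0,-1],
  [[0,0,30],0,-1],
  [[0,0,30],0,-1],
  [[-15,0,30],0,-1],
  [[-15,0,20],0,-1],
  [[-15,0,0],0,-1],
  [[0,0,0],0,-1],
  [[0,0,0],0,-1],
])

```text
clock: 11.5
position: [0.5557, -0.0505, 0.2875]
tool_rot: [3.142, -0.001, 0.045]
force: [0.3, 0.0, -0.0]
grip_width: 0.0854
finger_force: 0.0
```

```bash
python3 - <<'E'
from h import *
np.set_printoptions(precision=4,suppress=True)
fr=save("wrist","w5"); o=bot.observe(); print(o["clock"],o["position"],o["force"])
cv2.imwrite("pics/w5v.png",cv2.resize(fr["image"][:,:,::-1],(784,588),interpolation=cv2.INTER_CUBIC))
E
```

```text
11.55 [ 0.5559 -0.0504  0.287 ] [ 0.1142 -0.3022 -0.1635]
```

View pics/w5v.png

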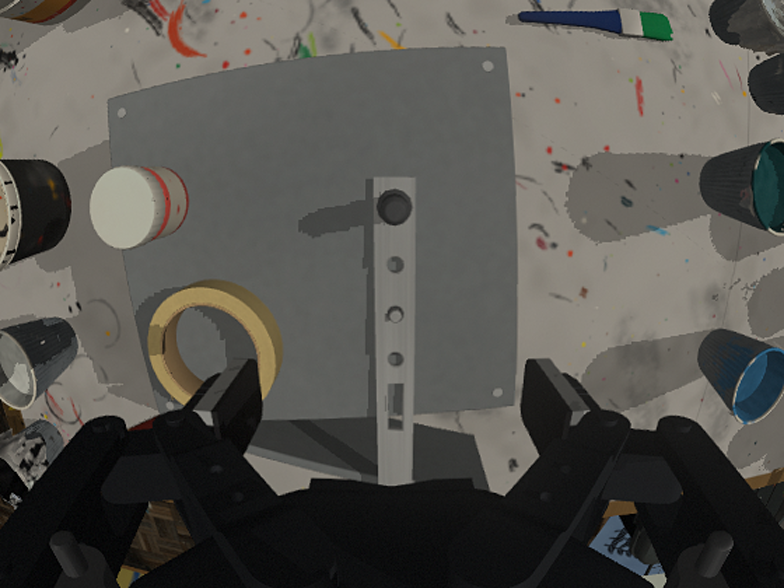

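The picture shows the pin tip in the middle hole at (396,314), the outer holes and slot empty, the bar lying flat, the door open, and the jar and tape where they were.

```bash
python3 -c "
from workcell import ticket
print(ticket.job_done())"
```

```text
the job is handed in; nothing more can be done
None
```

The stay is flat on the box with its middle hole over the pin, the vent door is part way open, the bar is let go, nothing else was touched, and the job was handed in at about 11.6 s.

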